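# Index the dividing wheel on by four clicks and lock it

### The job

The bauble on the click-stop dividing wheel is being painted in six equal fields, and the next field is due: with a fingertip in one of the slots of its dial, turn the dial exactly four clicks clockwise, seen from above, and let it rest in that click. Then push the black-headed lock bolt on the left of the wheel fully home with the fingertip, so that the dial cannot shift under the brush, and draw back. Do not touch the bauble, and leave the other things on the table where they are.

Things in the scene. Friction and masses are not known exactly. Their poses are not given: they have to be found in the camera images.
- dial (a joint): Angle of the dial, rad, growing clockwise seen from above. It rests in clicks at whole multiples of 0.2618 rad (15 degrees), no end stops; starts in click 0, 1, 2 or 3. The push needed at a slot is about 5 to 6 N at first and falls to nothing half-way; then the dial snaps on by up to 12 mm at the slot into the next click and stops there. Before half-way it springs back.
- lock_bolt (a joint): Travel of the lock bolt, m: 0 = out, 0.018 = fully home; starts at 0 to 0.003. Slides with about 3 N of friction and stays where left. Its 7 mm nose enters only the 9 mm gap between two lobes, so only while the dial rests in a click; else it stops on a lobe after 3 to 7 mm. Home, it locks the dial.
- dividing_wheel: The whole wheel, fixed to the table; origin on the dial's axis at table height. Grey round base with a 372 mm cross bar along y (grey block with the lock bolt at +y, grey block with a sprung roller at -y, both lower than 65 mm); dark steel index plate, 262 mm across its 24 round lobes, top at 44 mm; on it the bare aluminium dial.
- dial_center (a point): Middle of the dial's top face, on its upright axis, 62 mm above the table. Dial: 224 mm across, 18 mm thick, four finger slots in its rim 90 degrees apart, open outward and upward, 46 mm wide with parallel sides, reaching in to 68 mm from the axis, 18 mm deep down to the index plate. A steel chuck, 54 mm wide at its foot, up to 93 mm, stands on the axis.
- slot_a (a point): Finger slot a: centre of the floor of a finger slot, 95 mm out from the axis of the dial, on the index plate, 18 mm below the dial's top face. It turns with the dial; its frame is the dial's (z up, x from the axis through slot a).
- slot_b (a point): Finger slot b (a quarter turn anticlockwise of a, seen from above): centre of the floor of a finger slot, 95 mm out from the axis of the dial, on the index plate, 18 mm below the dial's top face. It turns with the dial; its frame is the dial's (z up, x from the axis through slot a).
- slot_c (a point): Finger slot c (across the axis from a): centre of the floor of a finger slot, 95 mm out from the axis of the dial, on the index plate, 18 mm below the dial's top face. It turns with the dial; its frame is the dial's (z up, x from the axis through slot a).
- slot_d (a point): Finger slot d (across the axis from b): centre of the floor of a finger slot, 95 mm out from the axis of the dial, on the index plate, 18 mm below the dial's top face. It turns with the dial; its frame is the dial's (z up, x from the axis through slot a).
- rim_mark (a point): A point on the dial's top edge, 112 mm from the axis, half-way between slots a and b; it turns with the dial. Four clicks move it by 112 mm in a straight line.
- lock_head (a point): Centre of the outer face of the lock bolt's black push head (34 mm across, 11 mm thick), 39 mm above the table, on the robot's left of the wheel, 182 mm from the axis when out. Its y axis points level outward from the dial's axis; push along -y, 18 mm to home, where the head is 1 mm off the grey block behind it.
- bauble: Gold ball of 56 mm on an 8 mm stem, held in the chuck on the dial's axis and turning with it. Origin on the axis at the foot of the stem, 66 mm above the table; the ball spans 154 to 210 mm above the table. Must not be touched.
- glitter_jar: Bystander, loose: glitter jar with black lid, 43 mm across, 58 mm high; origin under its middle.
- large_jar: Bystander, loose: larger glitter jar with red lid, 49 mm across, 65 mm high; origin under its middle.
- dropper: Bystander, loose: brown dropper bottle, 33 mm across, 102 mm high; origin under its middle.
- paint_brush: Bystander, loose: thin wooden paint brush lying flat, 195 mm long along its y axis, 10 mm high; origin under its middle.
- sanding_block: Bystander, loose: wooden sanding block, 40x85x31 mm; origin under its middle.
- mug: Bystander, loose: blue mug, 82 mm wide (117 mm with its handle), 91 mm high; origin under its middle.

How it is judged:
On the way:
1. the dial is turned four clicks clockwise while the lock bolt is still out (distance of rim_mark from where it was at the start of the episode between 0.1051 and 0.1187 m and value of joint dial between 0.85 and 2 rad and value of joint lock_bolt below 0.006 m), for 0.2 s.
At the end, for the whole second after the job is handed in: The dial rests four clicks (60 degrees, within 3.4 degrees) clockwise of where it started, and the lock bolt is home (at least 15.5 of its 18 mm of travel) (distance of rim_mark from where it was at the start of the episode between 0.1061 and 0.1178 m and value of joint dial between 0.85 and 2 rad and value of joint lock_bolt above 0.0155 m and velocity of joint dial between -0.05 and 0.05 rad/s); the robot touches nothing.
It fails at once if the bauble is touched (contact force between any of the arm, the fingers and bauble above 0.3 N).
It fails at once if a bystander is lifted or shifted by more than 25 mm (distance of any of glitter_jar, large_jar, dropper, paint_brush, sanding_block, mug from where it was at the start of the episode above 0.025 m).
It also fails if it takes over 54 s, if anything falls off the work surface, if the arm or the gripper's body presses on something with over 40 N, if the wrist force passes 120 N, or if a joint passes its speed limit or range.

### The arm

A 7-joint arm with a two-finger parallel gripper is mounted at the origin on a cart in front of the work surface, level with it; the furniture and walls round the work are solid. World frame = base frame: x ahead of the robot, y to its left, z up, the work surface at z = 0. Lengths are in m, angles in rad, forces in N, time in s.
With the tool pointing down it reaches from about 0.425 to 0.875 m from the base axis. Payload 4.7 kg.
Tool frame: the origin (TCP) lies on the centre line of the jaws, within the pads' length; the fingertips stand 14 mm ahead of it and the grasp point (between the pads) lies 5 mm behind it; z points along the fingers, y is the line along which they close (so a half turn about z gives the same grasp; the last joint's range is limited). The gripper opens to 87 mm and grips with 3 to 60 N. Pads are 19 mm wide; open, the fingers measure 117 mm over their backs; the gripper's body (75 mm by 190 mm) begins 51 mm behind the grasp point.
Start: joints at [1.269, 0.321, -0.07, 1.45, 0.023, 1.371, -0.057], TCP at [0.202, -0.618, 0.237] pointing down, gripper open.
Joint ranges: [-2.86, 2.86], [-0.3, 2.09], [-1.38, 1.24], [0.06, 2.45], [-1.56, 4.7], [0.09, 2.05], [-2.69, 2.69]. Speed limits (rad/s): [2.57, 2.57, 3.14, 3.14, 3.14, 3.14, 3.14].

### API

Orientations are given as a unit quaternion [x, y, z, w].
In Python, from bench import bot, viewer, workorder gives the robot as it stands.
- The arm moves only by the tool step_arm, never from a script. Its argument "plan" is a list of rows, each an object with "offset": the shift along the tool's x, y, z scaled (see below), a list of three; "yaw": the turn about the tool's z scaled (see below). In form: [{"offset": [dx, dy, dz], "yaw": yaw}, ...]. A call has exactly 8 rows; each row is the pose to reach, as a shift and turn from the pose commanded when the call began, along the tool's axes at that moment, turning the shorter way round; what a row does not reach only later rows make up. The controller multiplies each number of a shift by 10 cm and each number of a turn by pi rad. A row lasts 1/10 s, in which the tool goes at most 50 mm and 8.59 degrees, less where a joint would pass 70% of its speed; a pose out of reach is approached as far as the arm can. A call with a number of a shift or a turn outside -1 to 1 is refused whole. A call with a gripper value outside its range is refused whole. "claw" is the opening, from 0 (shut) to 1 (fully open), set as the call begins (left out, the last holds). The fingers move at their own pace and stop on an object; the grip force is fixed at half the most. Time passes only in rows, so rows that repeat a pose let the fingers close, or fill a call up. It gives the time, the measured TCP pose, the force, the opening and the grip force at its end, in the units of the state.
- bot.get_obs(): the state, without advancing time (a new reading comes with each control period).
- viewer.read_camera(name): name is "scene" or "top" or "wrist"; returns a dict with "image" (480x640x3 uint8, red, green, blue), "mtx" (3x3 intrinsics, pixels), "view" (4x4, takes a point from world to camera coordinates); the wrist camera has in their place "tool_from_camera" (4x4, takes a point from camera to tool coordinates, whose origin is the TCP and whose axes are the flange's). Camera axes: x right, y up, looking along -z (the intrinsics and any distortion apply to the point x, -y, -z); pixel columns grow to the right and rows downward; lengths in m; the calibration is good to about 2 mm. A picture is of the moment at which its call begins: read the wrist's pose just before it. There is no depth.
- workorder.close_job(): hands the job in; it is judged then, once.
The state is a dict: "clock": time; "q": joint angles; "dq": joint speeds; "joint_efforts": joint torques, N m; "tcp_pos": TCP position; "eef_rot": TCP orientation; "contact_force": force on the tool from outside, world axes, zero at the start; "moment": the same for the moment, N m; "finger_gap": finger opening in m; "gripper_force": force on a finger pad.
Only numpy, scipy, OpenCV 4.12 (cv2) and the standard library are available. Lean on these libraries where they do the work, as an engineer would, in place of code of your own. Each camera call takes 0.05 s, during which the arm holds its last target. There are 200 camera calls.

## Working session

There is one attempt and no reset: what is moved stays moved. The work goes in short steps, Python scripts to look and compute and a tool call to move; the robot and the scene stay as the last step left them, time stands still between calls to the robot, and variables do not carry over. Pictures are saved under pics/ and viewed, at most 10 in all, crops included, and the job is handed in when it is done.

Besides the shell and the picture viewer there is one more tool, called after "Request:" by a JSON object that holds its "name" and its "arguments", one argument or row to a line. step_arm: Moves the arm, as the interface text tells. Its arguments: {"type":"object","properties":{"plan":{"type":"array"},"claw":{"type":"number"}},"required":["plan"]}

```bash
mkdir -p pics; python3 - <<'E'
from bench import bot, viewer
import cv2
o=bot.get_obs(); print({k:o[k] for k in("clock","tcp_pos","eef_rot","finger_gap","contact_force")})
for n in("top","scene"):
    c=viewer.read_camera(n); cv2.imwrite(f"pics/{n}0.png",c["image"][:,:,::-1]); print(n,c["mtx"],c["view"],[k for k in c])
E
```

```text
{'clock': 0.0, 'tcp_pos': array([ 0.20165805, -0.61736363,  0.23546641]), 'eef_rot': array([ 9.87557524e-01,  1.57255231e-01, -2.02409977e-04, -9.42173225e-04]), 'finger_gap': 0.08681218017998968, 'contact_force': array([-0.03616291,  0.0346142 , -0.23029524])}
top [[550.85342568   0.         322.54075233]
 [  0.         550.85342568 235.99532682]
 [  0.           0.           1.        ]] [[-0.01427042 -0.99977953 -0.0154027  -0.00402238]
 [ 0.99519112 -0.01569449  0.09668671 -0.56482827]
 [-0.09690713 -0.01394887  0.99519568 -1.46773591]
 [ 0.          0.          0.          1.        ]] ['image', 'mtx', 'view']
scene [[579.03470621   0.         312.85443552]
 [  0.         579.03470621 230.40485558]
 [  0.           0.           1.        ]] [[-0.51734517 -0.85556099  0.01921876  0.24137827]
 [ 0.55840125 -0.32046872  0.76517177 -0.36085008]
 [-0.64849211  0.4065897   0.64353927 -0.9789905 ]
 [ 0.          0.          0.          1.        ]] ['image', 'mtx', 'view']
```

View pics/top0.png

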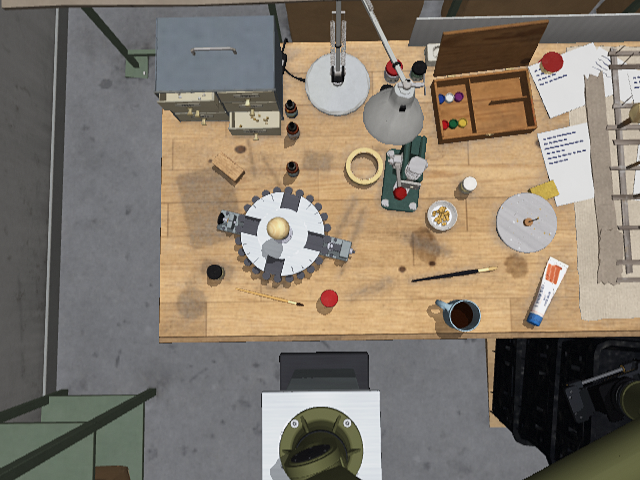

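View pics/scene0.png

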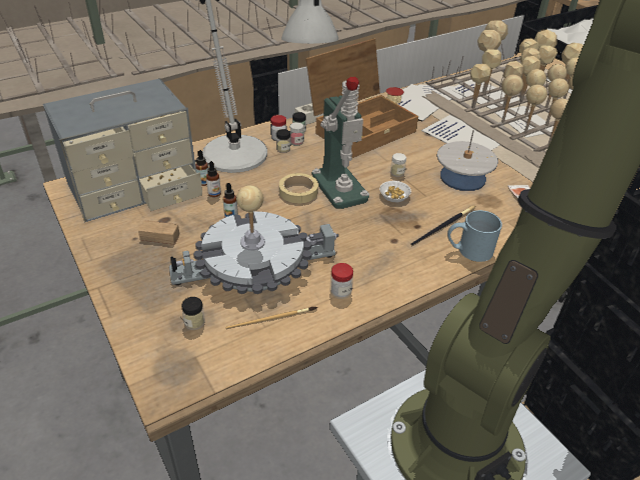

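```bash
cat > h.py <<'E'
import numpy as np, cv2
def ray(c,uv,z):
    K,V=c["mtx"],c["view"]; R,t=V[:3,:3],V[:3,3]; uv=np.atleast_2d(uv).astype(float)
    d=np.c_[(uv[:,0]-K[0,2])/K[0,0],-(uv[:,1]-K[1,2])/K[1,1],-np.ones(len(uv))]@R
    o=-R.T@t
    return o+d*((z-o[2])/d[:,2])[:,None]
def proj(c,p):
    q=np.atleast_2d(p)@c["view"][:3,:3].T+c["view"][:3,3]; K=c["mtx"]
    return np.c_[K[0,0]*q[:,0]/-q[:,2]+K[0,2],-K[1,1]*q[:,1]/-q[:,2]+K[1,2]]
E
python3 - <<'E'
from bench import viewer
from h import *
c=viewer.read_camera("top"); im=c["image"]; hsv=cv2.cvtColor(im,cv2.COLOR_RGB2HSV)
m=((hsv[...,1]<45)&(hsv[...,2]>150)).astype(np.uint8); w=np.zeros_like(m); w[180:290,225:335]=1; m*=w
v,u=np.nonzero(m); P=ray(c,np.c_[u,v],0.062)[:,:2]
# outer rim circle: take per-angle farthest points, least squares circle
ctr=np.median(P,0)
for _ in range(6):
    r=P-ctr; a=np.degrees(np.arctan2(r[:,1],r[:,0]))//4; rad=np.hypot(*r.T)
    E=np.array([P[a==k][rad[a==k].argmax()] for k in np.unique(a)]); e=np.hypot(*(E-ctr).T); E=E[(e>.1)&(e<.125)]
    s=np.linalg.lstsq(np.c_[2*E,np.ones(len(E))],(E**2).sum(1),rcond=None)[0]; ctr=s[:2]
print("centre",ctr,"r",np.sqrt(s[2]+ctr@ctr),len(E))
th=np.radians(np.arange(0,360,2)); 
for R in(.09,.102):
    q=proj(c,np.c_[ctr[0]+R*np.cos(th),ctr[1]+R*np.sin(th),np.full(180,.062)]).round().astype(int)
    print(R,"".join(".#"[m[b,a]] for a,b in q))
big=cv2.resize(im[170:320,190:390],(800,600),interpolation=cv2.INTER_CUBIC); cv2.imwrite("pics/crop.png",big[:,:,::-1])
s=viewer.read_camera("scene")["image"][200:350,140:340]; cv2.imwrite("pics/crop2.png",cv2.resize(s,(800,600),interpolation=cv2.INTER_CUBIC)[:,:,::-1])
E
```

```text
centre [0.57108252 0.09452615] r 0.11091046670858834 67
0.09 .##############################..............###############################...............#############################...............###############################..............
0.102 ###############################..............###############################..............#######.#######################..............################################.............
```

View pics/crop.png

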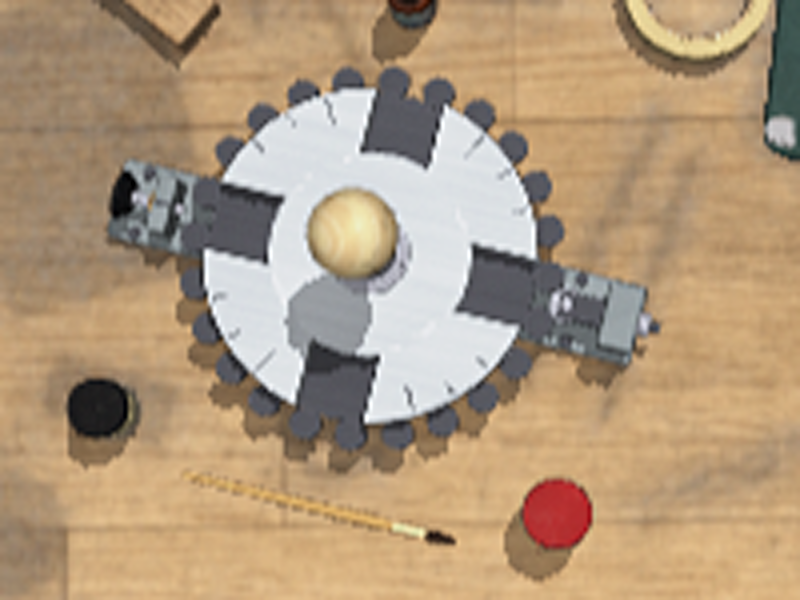

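View pics/crop2.png

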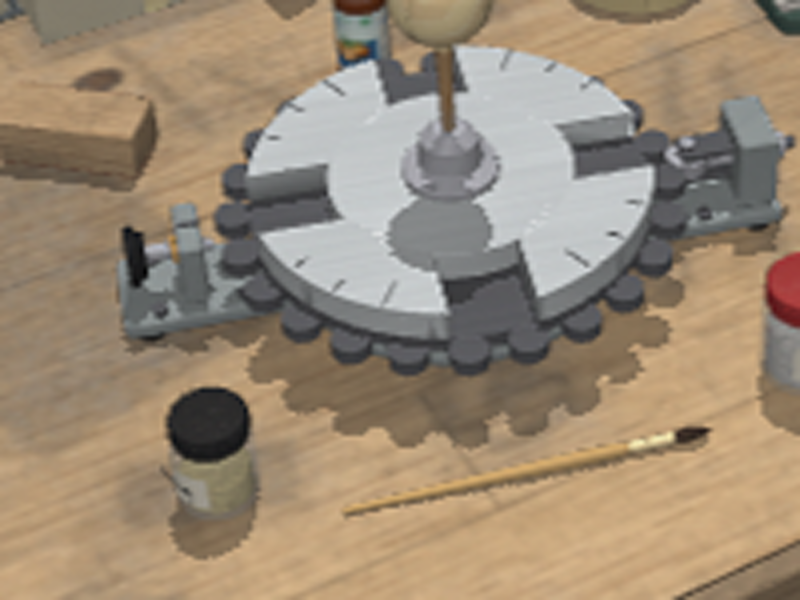

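The dial is centred near (0.571, 0.095), with slots at about 75.5°, 165.5°, 255.5° and 345.5°. In the crop, the lock head is the black disc at (122,195) and the roller block is on the right. I'll use the slot at 255.5°, on the right, and sweep it toward the robot.

Request:
{"name": "step_arm", "arguments": {
  "plan": [
    {"offset": [0.3, -0.28, 0], "yaw": 0},
    {"offset": [0.6, -0.55, 0], "yaw": 0},
    {"offset": [0.9, -0.82, 0], "yaw": 0},
    {"offset": [0.9, -0.82, 0], "yaw": 0},
    {"offset": [1, -0.92, 0], "yaw": 0},
    {"offset": [1, -0.92, 0], "yaw": 0},
    {"offset": [1, -0.92, 0], "yaw": 0},
    {"offset": [1, -0.92, 0], "yaw": 0}
  ],
  "claw": 0
}}

```text
clock: 1.0
tcp_pos: [0.2674, -0.5003, 0.2364]
eef_rot: [0.988, 0.156, -0.0, 0.0]
contact_force: [0.1, -0.5, -0.7]
finger_gap: 0.0312
gripper_force: 0.0
```

Request:
{"name": "step_arm", "arguments": {
  "plan": [
    {"offset": [0.3, -0.28, 0], "yaw": 0},
    {"offset": [0.6, -0.55, 0], "yaw": 0},
    {"offset": [0.9, -0.82, 0], "yaw": 0},
    {"offset": [1, -0.92, 0], "yaw": 0},
    {"offset": [1, -0.92, 0], "yaw": 0},
    {"offset": [1, -0.92, 0], "yaw": 0},
    {"offset": [1, -0.92, 0], "yaw": 0},
    {"offset": [1, -0.92, 0], "yaw": 0}
  ]
}}

```text
clock: 1.8
tcp_pos: [0.3337, -0.3824, 0.2364]
eef_rot: [0.988, 0.156, -0.0, -0.0]
contact_force: [0.8, -0.9, -0.5]
finger_gap: 0.0003
gripper_force: 0.0
```

Request:
{"name": "step_arm", "arguments": {
  "plan": [
    {"offset": [0.3, -0.28, 0], "yaw": 0},
    {"offset": [0.6, -0.55, 0], "yaw": 0},
    {"offset": [0.9, -0.82, 0], "yaw": 0},
    {"offset": [1, -0.92, 0], "yaw": 0},
    {"offset": [1, -0.92, 0], "yaw": 0},
    {"offset": [1, -0.92, 0], "yaw": 0},
    {"offset": [1, -0.92, 0], "yaw": 0},
    {"offset": [1, -0.92, 0], "yaw": 0}
  ]
}}

```text
clock: 2.6
tcp_pos: [0.4004, -0.264, 0.2364]
eef_rot: [0.988, 0.156, -0.0, -0.0]
contact_force: [-0.6, 0.8, -0.7]
finger_gap: -0.0
gripper_force: 0.0
```

Request:
{"name": "step_arm", "arguments": {
  "plan": [
    {"offset": [0.3, -0.28, 0], "yaw": 0},
    {"offset": [0.6, -0.55, 0], "yaw": 0},
    {"offset": [0.9, -0.82, 0], "yaw": 0},
    {"offset": [1, -0.92, 0], "yaw": 0},
    {"offset": [1, -0.92, 0], "yaw": 0},
    {"offset": [1, -0.92, 0], "yaw": 0},
    {"offset": [1, -0.92, 0], "yaw": 0},
    {"offset": [1, -0.92, 0], "yaw": 0}
  ]
}}

```text
clock: 3.4
tcp_pos: [0.4671, -0.1456, 0.2364]
eef_rot: [0.988, 0.156, -0.0, 0.0]
contact_force: [-0.2, -0.3, -0.9]
finger_gap: 0.0007
gripper_force: 0.0
```

Request:
{"name": "step_arm", "arguments": {
  "plan": [
    {"offset": [0.3, -0.28, 0], "yaw": 0},
    {"offset": [0.6, -0.55, 0], "yaw": 0},
    {"offset": [0.9, -0.82, 0], "yaw": 0},
    {"offset": [1, -0.92, 0], "yaw": 0},
    {"offset": [1, -0.92, 0], "yaw": 0},
    {"offset": [1, -0.92, 0], "yaw": 0},
    {"offset": [1, -0.92, 0], "yaw": 0},
    {"offset": [1, -0.92, 0], "yaw": 0}
  ]
}}

```text
clock: 4.2
tcp_pos: [0.5338, -0.0272, 0.2365]
eef_rot: [0.988, 0.156, -0.0, 0.0]
contact_force: [0.4, 0.2, 1.2]
finger_gap: 0.0001
gripper_force: 0.0
```

Request:
{"name": "step_arm", "arguments": {
  "plan": [
    {"offset": [0.1, -0.12, 0], "yaw": -0.045},
    {"offset": [0.22, -0.24, 0], "yaw": -0.09},
    {"offset": [0.22, -0.24, 0], "yaw": -0.135},
    {"offset": [0.22, -0.24, 0], "yaw": -0.18},
    {"offset": [0.22, -0.24, 0], "yaw": -0.225},
    {"offset": [0.22, -0.24, 0], "yaw": -0.27},
    {"offset": [0.22, -0.24, 0], "yaw": -0.318},
    {"offset": [0.22, -0.24, 0], "yaw": -0.318}
  ]
}}

```text
clock: 5.0
tcp_pos: [0.5475, 0.0032, 0.2366]
eef_rot: [0.792, 0.611, -0.0, 0.0]
contact_force: [0.5, 0.2, -0.0]
finger_gap: 0.0006
gripper_force: 0.0
```

```bash
python3 - <<'E'
from bench import bot, viewer
from h import *
from scipy.spatial.transform import Rotation as R
o=bot.get_obs(); M=R.from_quat(o["eef_rot"]).as_matrix(); print(o["tcp_pos"],M.round(3),o["q"])
c=viewer.read_camera("wrist"); print(c["mtx"],c["tool_from_camera"]); im=c["image"].copy()
T=np.eye(4);T[:3,:3]=M;T[:3,3]=o["tcp_pos"]; c["view"]=np.linalg.inv(T@c["tool_from_camera"])
C=np.array([.5711,.0945])
def pt(r,a,z): a=np.radians(a); return [C[0]+r*np.cos(a),C[1]+r*np.sin(a),z]
for p in [pt(.095,255.5,.044),pt(.112,242,.062),pt(.112,225,.062),pt(.112,195,.062),pt(.112,270,.062)]:
    u=proj(c,p)[0].round().astype(int); print(u); cv2.circle(im,tuple(int(k) for k in u),4,(255,0,0),1)
cv2.imwrite("pics/w1.png",im[:,:,::-1])
E
```

```text
[0.54753932 0.00319405 0.23655851] [[ 0.254  0.967 -0.   ]
 [ 0.967 -0.254 -0.001]
 [-0.001  0.    -1.   ]] [ 0.63755282  0.16459511 -0.76273005  1.68593766  0.11717328  1.33777804
 -0.40283702]
[[355.11706479   0.         318.58803586]
 [  0.         355.11706479 240.07391355]
 [  0.           0.           1.        ]] [[ 3.07626181e-04  9.69782961e-01  2.43969084e-01  6.62475741e-02]
 [ 9.99999881e-01 -2.05704617e-04 -4.43241862e-04 -1.51156826e-03]
 [-3.79662838e-04  2.43969191e-01 -9.69782908e-01 -1.48286283e-01]
 [ 0.00000000e+00  0.00000000e+00  0.00000000e+00  1.00000000e+00]]
[320 221]
[292 240]
[259 227]
[212 182]
[350 239]
```

View pics/w1.png

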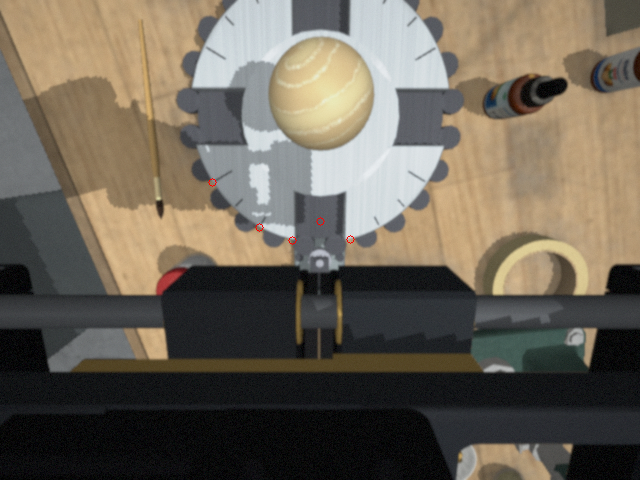

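The marker at (320,221) sits in the middle of the slot, so the calibration holds. The camera bracket points inward and would come close to the bauble in this slot. I'll use the near-side slot at 165.5° instead, with the tool x axis (camera) facing outward.

Request:
{"name": "step_arm", "arguments": {
  "plan": [
    {"offset": [0.0, -0.4, 0], "yaw": -0.04},
    {"offset": [0.2, -0.8, 0], "yaw": -0.08},
    {"offset": [0.5, -1.0, 0], "yaw": -0.12},
    {"offset": [0.8, -1.0, 0], "yaw": -0.16},
    {"offset": [0.94, -1.0, 0], "yaw": -0.2},
    {"offset": [0.94, -1.0, 0], "yaw": -0.245},
    {"offset": [0.94, -1.0, 0], "yaw": -0.29},
    {"offset": [0.94, -1.0, 0], "yaw": -0.33}
  ]
}}

```text
clock: 5.85
tcp_pos: [0.4747, 0.1203, 0.2366]
eef_rot: [0.384, 0.923, -0.0, 0.0]
contact_force: [0.4, -0.3, 0.2]
finger_gap: 0.0005
gripper_force: 0.0
```

Request:
{"name": "step_arm", "arguments": {
  "plan": [
    {"offset": [0, 0, 0], "yaw": -0.04},
    {"offset": [0, 0, 0], "yaw": -0.08},
    {"offset": [0, 0, 0], "yaw": -0.12},
    {"offset": [0, 0, 0], "yaw": -0.171},
    {"offset": [0, 0, 0.3], "yaw": -0.171},
    {"offset": [0, 0, 0.6], "yaw": -0.171},
    {"offset": [0, 0, 0.8], "yaw": -0.171},
    {"offset": [0, 0, 0.8], "yaw": -0.171}
  ]
}}

```text
clock: 6.65
tcp_pos: [0.4727, 0.1196, 0.1541]
eef_rot: [0.128, 0.992, -0.001, -0.003]
contact_force: [-0.5, -0.4, 0.5]
finger_gap: 0.0006
gripper_force: 0.0
```

```bash
cat > st.py <<'E'
from bench import bot
import numpy as np
from scipy.spatial.transform import Rotation as R
o=bot.get_obs(); M=R.from_quat(o["eef_rot"]).as_matrix(); p=o["tcp_pos"]; r=p[:2]-[.5711,.0945]
print("t",o["clock"],"p",p.round(4),"r",np.hypot(*r).round(4),"ang",(np.degrees(np.arctan2(r[1],r[0]))%360).round(2),"xdir",(np.degrees(np.arctan2(M[1,0],M[0,0]))%360).round(2),"F",o["contact_force"].round(1),"q7",o["q"][6].round(2))
E
python3 st.py
```

```text
t 6.65 p [0.4727 0.1196 0.1541] r 0.1015 ang 165.69 xdir 165.32 F [-0.5 -0.4  0.5] q7 0.95
```

Request:
{"name": "step_arm", "arguments": {
  "plan": [
    {"offset": [0, 0, 0.25], "yaw": 0},
    {"offset": [0, 0, 0.5], "yaw": 0},
    {"offset": [0, 0, 0.6], "yaw": 0},
    {"offset": [0, 0, 0.7], "yaw": 0},
    {"offset": [0, 0, 0.8], "yaw": 0},
    {"offset": [0, 0, 0.87], "yaw": 0},
    {"offset": [0, 0, 0.89], "yaw": 0},
    {"offset": [0, 0, 0.89], "yaw": 0}
  ]
}}

```text
clock: 7.45
tcp_pos: [0.4748, 0.1206, 0.0676]
eef_rot: [0.126, 0.992, -0.0, -0.0]
contact_force: [0.4, -0.5, 0.1]
finger_gap: 0.0005
gripper_force: 0.0
```

Request:
{"name": "step_arm", "arguments": {
  "plan": [
    {"offset": [-0.001, 0.04, 0], "yaw": 0.013},
    {"offset": [-0.004, 0.087, 0], "yaw": 0.028},
    {"offset": [-0.009, 0.13, 0], "yaw": 0.042},
    {"offset": [-0.015, 0.174, 0], "yaw": 0.056},
    {"offset": [-0.024, 0.217, 0], "yaw": 0.07},
    {"offset": [-0.034, 0.259, 0], "yaw": 0.083},
    {"offset": [-0.034, 0.259, 0], "yaw": 0.083},
    {"offset": [-0.034, 0.259, 0], "yaw": 0.083}
  ]
}}

```text
clock: 8.25
tcp_pos: [0.4849, 0.145, 0.0679]
eef_rot: [0.253, 0.967, 0.0, 0.0]
contact_force: [0.0, -0.2, 0.1]
finger_gap: 0.0003
gripper_force: 0.0
```

```bash
python3 st.py; cat > dial.py <<'E'
from bench import viewer
from h import *
c=viewer.read_camera("top"); hsv=cv2.cvtColor(c["image"],cv2.COLOR_RGB2HSV)
m=(hsv[...,1]<60)&(hsv[...,2]>110)
th=np.arange(0,360,1.)
for R in(.09,.1):
    q=proj(c,np.c_[.5711+R*np.cos(np.radians(th)),.0945+R*np.sin(np.radians(th)),np.full(360,.062)]).round().astype(int)
    s=m[q[:,1],q[:,0]]; f=np.flatnonzero(np.diff(s.astype(int)))
    print(R,int(s[0]),f)
E
python3 dial.py
```

```text
t 8.25 p [0.4849 0.145  0.0679] r 0.0999 ang 149.65 xdir 150.64 F [ 0.  -0.2  0.1] q7 0.52
0.09 1 [ 44  73  84 187 190 195 225 252 315 344]
0.1 1 [ 46  72  85 200 226 252 316 343]
```

One click is done and the fingertip is centred in its slot. Three more to go.

Request:
{"name": "step_arm", "arguments": {
  "plan": [
    {"offset": [-0.001, 0.04, 0], "yaw": 0.013},
    {"offset": [-0.004, 0.087, 0], "yaw": 0.028},
    {"offset": [-0.009, 0.13, 0], "yaw": 0.042},
    {"offset": [-0.015, 0.174, 0], "yaw": 0.056},
    {"offset": [-0.024, 0.217, 0], "yaw": 0.07},
    {"offset": [-0.034, 0.259, 0], "yaw": 0.083},
    {"offset": [-0.034, 0.259, 0], "yaw": 0.083},
    {"offset": [-0.034, 0.259, 0], "yaw": 0.083}
  ]
}}

```text
clock: 9.1
tcp_pos: [0.5003, 0.1657, 0.0676]
eef_rot: [0.377, 0.926, 0.0, 0.0]
contact_force: [0.2, -0.6, 0.2]
finger_gap: 0.0005
gripper_force: 0.0
```

Request:
{"name": "step_arm", "arguments": {
  "plan": [
    {"offset": [-0.001, 0.04, 0], "yaw": 0.013},
    {"offset": [-0.004, 0.087, 0], "yaw": 0.028},
    {"offset": [-0.009, 0.13, 0], "yaw": 0.042},
    {"offset": [-0.015, 0.174, 0], "yaw": 0.056},
    {"offset": [-0.024, 0.217, 0], "yaw": 0.07},
    {"offset": [-0.034, 0.259, 0], "yaw": 0.083},
    {"offset": [-0.034, 0.259, 0], "yaw": 0.083},
    {"offset": [-0.034, 0.259, 0], "yaw": 0.083}
  ]
}}

```text
clock: 9.9
tcp_pos: [0.5208, 0.1818, 0.0676]
eef_rot: [0.494, 0.869, 0.0, 0.0]
contact_force: [-0.2, 0.9, 0.4]
finger_gap: 0.0005
gripper_force: 0.0
```

```bash
python3 st.py; python3 dial.py
```

```text
t 9.9 p [0.5208 0.1818 0.0676] r 0.1008 ang 119.93 xdir 120.78 F [-0.2  0.9  0.4] q7 -0.06
0.09 1 [ 23  51  88 142 144 148 150 152 153 154 202 231 292 321]
0.1 1 [ 24  50  80  82  83 165 203 230 293 320]
```

The dial appears to be balanced half-way through the third click: the slot is at about 126.5° where 120.5° was expected. I'll nudge it a few degrees further and come back.

Request:
{"name": "step_arm", "arguments": {
  "plan": [
    {"offset": [0, 0.02, 0], "yaw": 0},
    {"offset": [0, 0.04, 0], "yaw": 0},
    {"offset": [0, 0.06, 0], "yaw": 0},
    {"offset": [0, 0.06, 0], "yaw": 0},
    {"offset": [0, 0.03, 0], "yaw": 0},
    {"offset": [0, 0, 0], "yaw": 0},
    {"offset": [0, 0, 0], "yaw": 0},
    {"offset": [0, 0, 0], "yaw": 0}
  ]
}}

```text
clock: 10.75
tcp_pos: [0.5207, 0.1816, 0.0676]
eef_rot: [0.495, 0.869, -0.0, 0.0]
contact_force: [0.3, -0.1, 0.4]
finger_gap: 0.0003
gripper_force: 0.0
```

```bash
python3 st.py; python3 dial.py
```

```text
t 10.75 p [0.5207 0.1816 0.0676] r 0.1007 ang 120.06 xdir 120.69 F [ 0.3 -0.1  0.4] q7 -0.06
0.09 1 [ 16  44  86 142 144 148 150 152 153 154 195 225 285 313]
0.1 1 [ 16  42  79  82  83 165 197 224 286 312]
```

Three clicks are done. I'll make the fourth with a slight over-push and then return to centre.

Request:
{"name": "step_arm", "arguments": {
  "plan": [
    {"offset": [-0.002, 0.06, 0], "yaw": 0.02},
    {"offset": [-0.008, 0.12, 0], "yaw": 0.04},
    {"offset": [-0.018, 0.18, 0], "yaw": 0.06},
    {"offset": [-0.034, 0.259, 0], "yaw": 0.083},
    {"offset": [-0.05, 0.315, 0], "yaw": 0.083},
    {"offset": [-0.05, 0.315, 0], "yaw": 0.083},
    {"offset": [-0.034, 0.259, 0], "yaw": 0.083},
    {"offset": [-0.034, 0.259, 0], "yaw": 0.083}
  ]
}}

```text
clock: 11.6
tcp_pos: [0.5437, 0.1919, 0.0673]
eef_rot: [0.603, 0.798, -0.0, -0.0]
contact_force: [0.3, 0.6, -0.2]
finger_gap: -0.0
gripper_force: 0.0
```

```bash
python3 st.py; python3 dial.py; python3 - <<'E'
from bench import viewer
import cv2
c=viewer.read_camera("top"); cv2.imwrite("pics/t2.png",cv2.resize(c["image"][170:320,190:390],(800,600),interpolation=cv2.INTER_CUBIC)[:,:,::-1])
E
```

```text
t 11.6 p [0.5437 0.1919 0.0673] r 0.1012 ang 105.68 xdir 105.81 F [ 0.3  0.6 -0.2] q7 -0.32
0.09 1 [  0  30  74 140 180 210 271 298]
0.1 1 [  1  28  66  69  70  74  76 153 181 208 272 298]
```

View pics/t2.png

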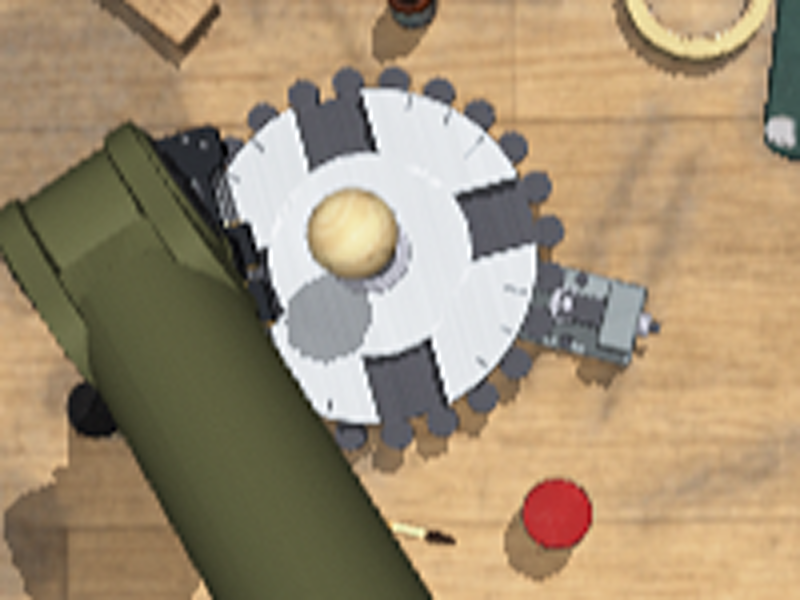

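The dial is 60° on: the slots now sit at about 15°, 195° and 285°. Next I lift out and locate the lock head from the first top picture.

Request:
{"name": "step_arm", "arguments": {
  "plan": [
    {"offset": [0, 0, -0.2], "yaw": 0},
    {"offset": [0, 0, -0.4], "yaw": 0},
    {"offset": [0, 0, -0.6], "yaw": 0},
    {"offset": [0, 0, -0.6], "yaw": 0},
    {"offset": [0.3, 0, -0.6], "yaw": 0},
    {"offset": [0.7, 0, -0.6], "yaw": 0},
    {"offset": [1.0, 0, -0.6], "yaw": 0},
    {"offset": [1.0, 0, -0.6], "yaw": 0}
  ]
}}

```text
clock: 12.5
tcp_pos: [0.5143, 0.294, 0.1271]
eef_rot: [0.6, 0.8, 0.001, -0.002]
contact_force: [-0.1, 0.5, 0.1]
finger_gap: 0.0005
gripper_force: 0.0
```

```bash
python3 st.py; python3 - <<'E'
from bench import viewer
from h import *
c=viewer.read_camera("top"); im=cv2.imread("pics/top0.png"); 
m=np.zeros((480,640),np.uint8); m[208:232,210:232]=(im[208:232,210:232].max(2)<45)
n,l,s,ce=cv2.connectedComponentsWithStats(m); k=1+s[1:,4].argmax(); print(s[k],ce[k])
v,u=np.nonzero(l==k); P=ray(c,np.c_[u,v],.052)[:,:2]-[.5711,.0945]
print(P.mean(0)+[.5711,.0945], np.degrees(np.arctan2(P[:,1].mean(),P[:,0].mean())), np.hypot(*P.T).min(),np.hypot(*P.T).max())
# roller block end (right tip) direction
print(np.degrees(np.arctan2(*(ray(c,[[190+650/4,170+325/4]],.045)[0,:2]-[.5711,.0945])[::-1]))%360)
E
```

```text
t 12.5 p [0.5143 0.294  0.1271] r 0.2074 ang 105.88 xdir 106.22 F [-0.1  0.5  0.1] q7 -0.48
[218 213   6  11  48] [220.35416667 218.47916667]
[0.61388357 0.26085779] 75.5773347663191 0.16525989472910077 0.1782649015569892
254.91455889561715
```

Request:
{"name": "step_arm", "arguments": {
  "plan": [
    {"offset": [0, 0.3, 0], "yaw": 0.03},
    {"offset": [-0.05, 0.6, 0], "yaw": 0.06},
    {"offset": [-0.1, 0.9, 0], "yaw": 0.1},
    {"offset": [-0.14, 1.0, 0], "yaw": 0.14},
    {"offset": [-0.14, 1.0, 0], "yaw": 0.172},
    {"offset": [-0.14, 1.0, 0], "yaw": 0.172},
    {"offset": [-0.14, 1.0, 0], "yaw": 0.172},
    {"offset": [-0.14, 1.0, 0], "yaw": 0.172}
  ]
}}

```text
clock: 13.35
tcp_pos: [0.6175, 0.3014, 0.1272]
eef_rot: [0.794, 0.608, -0.0, 0.0]
contact_force: [-0.7, 0.6, 0.1]
finger_gap: 0.0008
gripper_force: 0.0
```

Request:
{"name": "step_arm", "arguments": {
  "plan": [
    {"offset": [0.08, 0.13, 0], "yaw": 0},
    {"offset": [0.08, 0.13, 0.2], "yaw": 0},
    {"offset": [0.08, 0.13, 0.4], "yaw": 0},
    {"offset": [0.08, 0.13, 0.6], "yaw": 0},
    {"offset": [0.08, 0.13, 0.75], "yaw": 0},
    {"offset": [0.08, 0.13, 0.85], "yaw": 0},
    {"offset": [0.08, 0.13, 0.85], "yaw": 0},
    {"offset": [0.08, 0.13, 0.85], "yaw": 0}
  ]
}}

```text
clock: 14.15
tcp_pos: [0.6326, 0.3066, 0.0431]
eef_rot: [0.794, 0.607, 0.0, 0.0]
contact_force: [-0.4, -0.4, 0.3]
finger_gap: 0.0005
gripper_force: 0.0
```

```bash
python3 st.py; python3 dial.py; python3 - <<'E'
from bench import viewer
import cv2
c=viewer.read_camera("scene"); cv2.imwrite("pics/s2.png",c["image"][:,:,::-1])
E
```

```text
t 14.15 p [0.6326 0.3066 0.0431] r 0.2208 ang 73.82 xdir 74.81 F [-0.4 -0.4  0.3] q7 -0.98
0.09 1 [  0  30  91 119 180 210 271 298]
0.1 1 [  1  28  92 118 181 208 272 298]
```

View pics/s2.png

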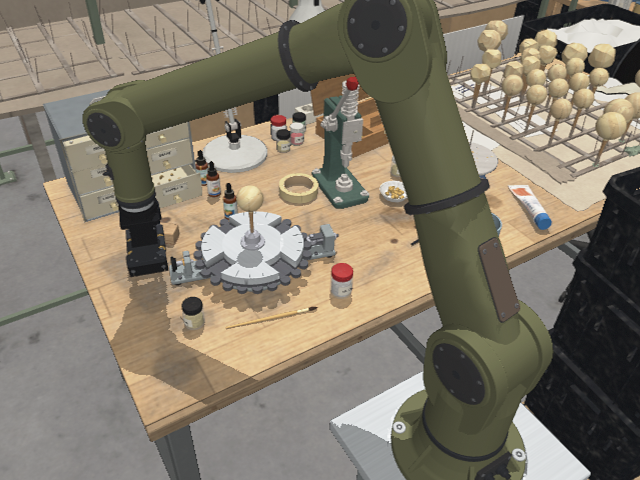

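The dial is still in the right click (slots at 15°, 105°, 195°, 285°). The scene view shows the gripper at about (145,255), just outside the lock head. Pushing inward now.

Request:
{"name": "step_arm", "arguments": {
  "plan": [
    {"offset": [0, -0.05, 0], "yaw": 0},
    {"offset": [-0.06, -0.05, 0], "yaw": 0},
    {"offset": [-0.12, -0.05, 0], "yaw": 0},
    {"offset": [-0.18, -0.05, 0], "yaw": 0},
    {"offset": [-0.24, -0.05, 0], "yaw": 0},
    {"offset": [-0.3, -0.05, 0], "yaw": 0},
    {"offset": [-0.35, -0.05, 0], "yaw": 0},
    {"offset": [-0.4, -0.05, 0], "yaw": 0}
  ]
}}

```text
clock: 15.05
tcp_pos: [0.6173, 0.2696, 0.0427]
eef_rot: [0.794, 0.608, 0.001, -0.0]
contact_force: [2.2, 3.8, -2.2]
finger_gap: 0.0003
gripper_force: 1.6
```

```bash
python3 st.py
```

```text
t 15.05 p [0.6173 0.2696 0.0427] r 0.1811 ang 75.22 xdir 74.82 F [ 2.2  3.8 -2.2] q7 -0.94
```

Contact made: about 4 N, which is sliding friction. I'll continue in small steps.

Request:
{"name": "step_arm", "arguments": {
  "plan": [
    {"offset": [-0.02, 0, 0], "yaw": 0},
    {"offset": [-0.04, 0, 0], "yaw": 0},
    {"offset": [-0.06, 0, 0], "yaw": 0},
    {"offset": [-0.07, 0, 0], "yaw": 0},
    {"offset": [-0.08, 0, 0], "yaw": 0},
    {"offset": [-0.09, 0, 0], "yaw": 0},
    {"offset": [-0.09, 0, 0], "yaw": 0},
    {"offset": [-0.09, 0, 0], "yaw": 0}
  ]
}}

```text
clock: 15.85
tcp_pos: [0.6157, 0.2638, 0.0428]
eef_rot: [0.794, 0.608, 0.003, -0.001]
contact_force: [5.7, 8.1, -5.6]
finger_gap: 0.0003
gripper_force: 4.7
```

```bash
python3 st.py
```

```text
t 15.85 p [0.6157 0.2638 0.0428] r 0.1751 ang 75.24 xdir 74.89 F [ 5.7  8.1 -5.6] q7 -0.93
```

Request:
{"name": "step_arm", "arguments": {
  "plan": [
    {"offset": [-0.02, 0, 0], "yaw": 0},
    {"offset": [-0.04, 0, 0], "yaw": 0},
    {"offset": [-0.05, 0, 0], "yaw": 0},
    {"offset": [-0.06, 0, 0], "yaw": 0},
    {"offset": [-0.06, 0, 0], "yaw": 0},
    {"offset": [-0.06, 0, 0], "yaw": 0},
    {"offset": [-0.06, 0, 0], "yaw": 0},
    {"offset": [-0.06, 0, 0], "yaw": 0}
  ]
}}

```text
clock: 16.65
tcp_pos: [0.6155, 0.2636, 0.043]
eef_rot: [0.793, 0.609, 0.008, -0.003]
contact_force: [12.6, 18.0, -13.8]
finger_gap: 0.0003
gripper_force: 10.2
```

```bash
python3 st.py
```

```text
t 16.65 p [0.6155 0.2636 0.043 ] r 0.1748 ang 75.29 xdir 75.05 F [ 12.6  18.  -13.8] q7 -0.92
```

It is against a hard stop: 22 N with no further travel, and the position matches home. Drawing back to check.

Request:
{"name": "step_arm", "arguments": {
  "plan": [
    {"offset": [0.15, 0, 0], "yaw": 0},
    {"offset": [0.3, 0, 0], "yaw": 0},
    {"offset": [0.45, 0, 0], "yaw": 0},
    {"offset": [0.6, 0, 0], "yaw": 0},
    {"offset": [0.7, 0, -0.3], "yaw": 0},
    {"offset": [0.7, 0, -0.7], "yaw": 0},
    {"offset": [0.7, 0, -1.0], "yaw": 0},
    {"offset": [0.7, 0, -1.0], "yaw": 0}
  ]
}}

```text
clock: 17.45
tcp_pos: [0.6339, 0.3247, 0.1486]
eef_rot: [0.794, 0.607, 0.004, 0.001]
contact_force: [0.6, 1.4, -0.6]
finger_gap: 0.0005
gripper_force: 0.0
```

```bash
python3 st.py; python3 dial.py; python3 - <<'E'
from bench import viewer
import cv2
c=viewer.read_camera("scene"); cv2.imwrite("pics/s3.png",cv2.resize(c["image"][200:350,140:340],(800,600),interpolation=cv2.INTER_CUBIC)[:,:,::-1])
E
```

```text
t 17.45 p [0.6339 0.3247 0.1486] r 0.2387 ang 74.75 xdir 74.81 F [ 0.6  1.4 -0.6] q7 -0.97
0.09 1 [  0  30  91 119 180 210 271 298]
0.1 1 [  1  28  92 118 181 208 272 298]
```

View pics/s3.png

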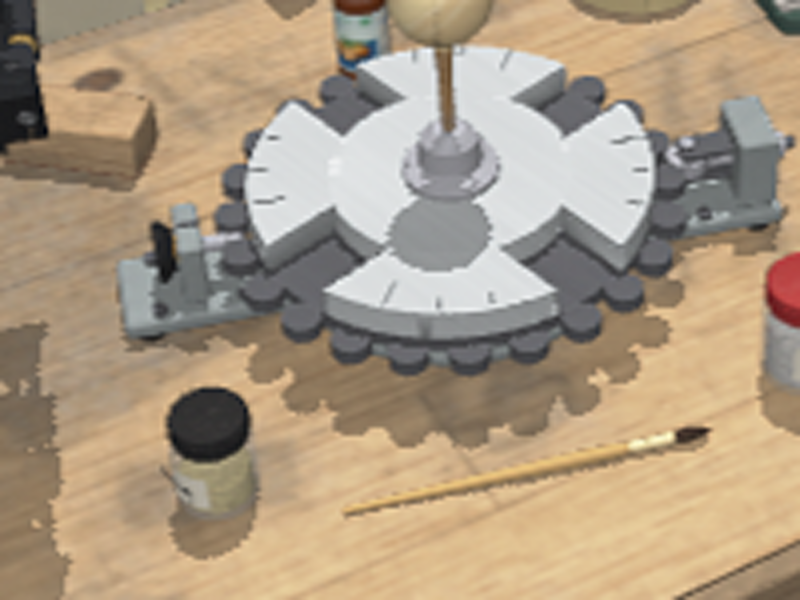

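The black head, now at (165,250), sits right against its block, and the dial has not moved. Handing in.

```bash
python3 -c "
from bench import workorder
print(workorder.close_job())"
```

```text
the job is handed in; nothing more can be done
None
```

I turned the dial four clicks clockwise and pushed the lock bolt home. The top camera showed the dial 60° on from its start, the bolt stopped hard at about 22 N, and the arm drew back before I handed the job in; the hand-in gave no verdict.

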